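Hang the orange-handled parts basket on the double hook

ROBOT

A 6-joint arm with a two-finger parallel gripper is mounted at the origin on a cart in front of the work surface, level with it; the furniture and walls round the work are solid. World frame = base frame: x ahead of the robot, y to its left, z up, the work surface at z = 0. Lengths are in m, angles in degrees, forces in N, time in s.
With the tool pointing down it reaches from about 0.35 to 0.875 m from the base axis. Payload 4.2 kg.
Tool frame: the origin (TCP) lies at the centre of the arm's flange, where the gripper is bolted on; the fingertips stand 182 mm ahead of it and the grasp point (between the pads) lies 164 mm ahead of it (r.nose_length is the distance from the TCP to the fingertips, in m); z points along the fingers, y is the line along which they close (so a half turn about z gives the same grasp; the last joint's range is limited). The gripper opens to 87 mm and grips with 3 to 60 N. Pads are 19 mm wide; open, the fingers measure 117 mm over their backs; the gripper's body (75 mm by 190 mm) begins 51 mm behind the grasp point.
Start: joints at [-58.235, 22.042, 0.453, 0, -68.411, -14.817], TCP at [0.182, -0.598, 0.405] pointing down, gripper open.
Joint ranges: [-179.83, 179.83], [-69.29, 118.12], [-61.27, 80.66], [-181.25, 117.63], [-171.15, -9.14], [-177.46, 177.46]. Speed limits (degrees/s): [159.86, 159.86, 180, 180, 180, 180].

INTERFACE

Orientations are given as a 3x3 rotation matrix whose columns are the frame's x, y, z axes.
In Python, from station import r, vision gives the robot as it stands. The module is installed in compiled form; this text tells all that it offers.
- The arm moves only by the shell command python3 -m creep 'ROWS'. ROWS is JSON, a list of rows, each a list of 7 numbers: the opening, from -1 (shut) to 1 (fully open), then the shift along the tool's x, y, z in mm, then the turn, a rotation vector about the tool's x, y, z in degrees. A call has 1 to 8 rows; each row is the pose to reach, as a shift and turn from the pose commanded when the call began, along the tool's axes at that moment; what a row does not reach only later rows make up. A row lasts 1/12 s, in which the tool goes at most 41.7 mm and 7.16 degrees, less where a joint would pass 70% of its speed; a pose out of reach is approached as far as the arm can. A call with a gripper value outside its range is refused whole. The fingers move at their own pace and stop on an object; the grip force is fixed at half the most. Time passes only in rows, so rows that repeat a pose let the fingers close. It gives the time, the measured TCP pose, the force, the opening and the grip force at its end, in the units of the state.
- r.sense(): the state, without advancing time (a new reading comes with each control period).
- vision.capture(name): name is "scene" or "top" or "wrist"; returns (picture, depth): 420x560x3 uint8, red, green, blue; 420x560 float32, m along the optical axis (not along the pixel's ray), 0 where there is no reading.
- vision.camera_model(name): a dict with "vertical_fov" (degrees; the focal length in pixels is half the picture's height over the tangent of half this angle, whatever the lens; pixels are square), "cx", "cy" (the principal point, pixels), "distortion" ([k1, k2, p1, p2, k3] as OpenCV has them; the pictures are not rectified), "extrinsics" (4x4, takes a point from camera to world coordinates); the wrist camera has in their place "mount" (4x4, takes a point from camera to tool coordinates, whose origin is the TCP and whose axes are the flange's). Camera axes: x right, y down, z forward; pixel columns grow to the right and rows downward; lengths in m; the calibration is good to about 2 mm. A picture is of the moment at which its call begins: read the wrist's pose just before it. camera_model takes no time and is no camera call.
- r.finish_job(): hands the job in; it is judged then, once.
Trained networks look in the newest picture that a camera, given by its name, has taken for a name from the list of things; names that differ only in an ending like _2 or _b are one class to them, and where a whole thing is asked for, a point or a joint stands for the part that bears it (a point fixed in the world has none). Each returns a list of dicts, best first, with "conf" (0 to 1); they miss things now and then, are a little off and sometimes report something else, mostly with a low value. They report only what shows in the picture. A call takes as long as a camera call.
- vision.find_in(camera, thing): "uv" ([column, row] in pixels, amid what is visible of it).
- vision.cut_out(camera, thing): "region" (420x560 bool, what is visible of it) and "uv" ([column, row] in pixels, amid what is visible of it).
The state is a dict: "time_s": time; "joints": joint angles; "joint_velocities": joint speeds; "effort": joint torques, N m; "tcp_pos": TCP position; "ee_rot": TCP orientation; "wrist_force": force on the tool from outside, world axes, zero at the start; "moment": the same for the moment, N m; "gripper_width": opening from 0.0 (shut) to 1.0 (fully open); "gripper_force": force on a finger pad.
Only numpy, scipy, OpenCV 4.12 (cv2) and the standard library are available. Lean on these libraries where they do the work, as an engineer would, in place of code of your own. Each camera call takes 0.05 s, during which the arm holds its last target. There are 200 camera calls.

TASK

Hang the parts basket with the orange handle on the yellow hook stand: bring its handle over the upturned tips of the two prongs, rest the handle on both prongs and let go, so that the basket hangs level and clear of the table. Leave the basket with the blue handle standing where it is.

Things in the scene. Friction and masses are not known exactly. Their poses are not given: they have to be found in the camera images.
- orange_basket_grip (a point): Centre of the orange sleeve of the loose basket to hang: grey steel tray 140 (x) x 90 (y) x 42 high, about 0.3 kg, standing upright. Rigid handle: a strap 16 wide at each end (inner faces x=+-67) carries a level bar along x with a sleeve 126 long, 16 wide (y), 14 high. Point: 122 above the tray's underside; sleeve underside 73 above the rim. z up. Symmetric end for end. In mm.
- blue_basket_grip (a point): Centre of the blue sleeve of a second loose basket beside the first, alike in all sizes and axes but for the blue sleeve; it must stay where it is.
- hook_seat (a point): Rest place on the fixed yellow stand, midway between 2 prongs, level with their tops, 155 mm above the table. y: out towards the prongs' free ends; x: prong to prong; z up. Prongs: rods 8 thick along y at x=+-38, tips turned up at y=30 to 48, rising 20. Post and cross bar: front y=-86, top z=7. Foot plate 8 thick, x=+-70, y=-150 to -20. Hung: grip 7 above this point. In mm.

How it is judged (in metres and radians):
At the end, for the whole second after the job is handed in: Orange grip at rest on both prongs behind their tips: centre 5 mm below to 15 mm above the seat, within 35 mm sideways, 60 mm behind to 40 mm before it; bar within 20 degrees of square to the prongs, basket within 11 degrees of level; blue-handled basket within 30 mm of its start (z of orange_basket_grip in the frame of hook_seat between -0.005 and 0.015 m and y of orange_basket_grip in the frame of hook_seat between -0.06 and 0.04 m and x of orange_basket_grip in the frame of hook_seat between -0.035 and 0.035 m and angle between the x axis of orange_basket_grip and the x axis of hook_seat, either way round below 0.35 rad and angle between orange_basket_grip's own z axis and vertical below 0.2 rad and distance of blue_basket_grip from where it was at the start of the episode below 0.03 m); the robot touches nothing.
It fails at once if the blue-handled basket is shifted by more than 30 mm, lifted or tipped (distance of blue_basket_grip from where it was at the start of the episode above 0.03 m).
It also fails if it takes over 43 s, if anything falls off the work surface, if the arm or the gripper's body presses on something with over 40 N, if the wrist force passes 120 N, or if a joint passes its speed limit or range.

## Working session

There is one attempt and no reset: what is moved stays moved. The work goes in short steps, Python scripts to look and compute and a shell command to move; the robot and the scene stay as the last step left them, time stands still between calls to the robot, and variables do not carry over. Pictures are saved under pics/ and viewed, at most 10 in all, crops included, and the job is handed in when it is done.

```bash
mkdir -p pics
cat > h.py <<'E'
import numpy as np, cv2
from station import r, vision
def K(m):
    f=210/np.tan(np.radians(m["vertical_fov"])/2); return np.array([[f,0,m["cx"]],[0,f,m["cy"]],[0,0,1]])
def ext(n,s=None):
    m=vision.camera_model(n)
    if n!="wrist": return np.array(m["extrinsics"])
    s=s or r.sense(); T=np.eye(4); T[:3,:3]=s["ee_rot"]; T[:3,3]=s["tcp_pos"]; return T@np.array(m["mount"])
def cloud(n,d,mask,T):
    m=vision.camera_model(n); v,u=np.nonzero(mask&(d>0)); 
    p=cv2.undistortPoints(np.c_[u,v].astype(float)[:,None],K(m),np.array(m["distortion"],float))[:,0]
    z=d[v,u][:,None]; P=np.c_[p*z,z]; return P@T[:3,:3].T+T[:3,3]
E
cat > a.py <<'E'
from h import *
for n in ("scene","top"):
    p,d=vision.capture(n); cv2.imwrite(f"pics/{n}0.png",p[:,:,::-1]); np.save(n+".npy",d)
    T=ext(n); print(n,T[:3,3].round(2))
    for t in ("orange_basket_grip","blue_basket_grip","hook_seat"):
        for o in vision.cut_out(n,t)[:2]:
            c=cloud(n,d,o["region"],T); print(t,round(o["conf"],2),np.round(o["uv"]),len(c), np.median(c,0).round(3) if len(c) else 0,np.percentile(c,[2,98],axis=0).round(3).tolist() if len(c) else 0)
print(r.sense())
E
python3 a.py
```

```text
scene [-0.27  0.49  1.23]
orange_basket_grip 0.62 [187. 282.] 2084 [0.462 0.363 0.015] [[0.392, 0.314, -0.001], [0.534, 0.406, 0.132]]
blue_basket_grip 0.62 [246. 248.] 1758 [0.485 0.181 0.018] [[0.415, 0.128, -0.001], [0.56, 0.227, 0.131]]
hook_seat 0.85 [369. 195.] 2010 [ 0.473 -0.235  0.012] [[0.416, -0.296, 0.002], [0.549, -0.13, 0.165]]
top [0.34 0.1  1.33]
orange_basket_grip 0.83 [173. 223.] 2123 [0.466 0.359 0.008] [[0.396, 0.315, -0.001], [0.533, 0.407, 0.132]]
blue_basket_grip 0.76 [246. 210.] 2024 [0.492 0.175 0.007] [[0.421, 0.128, -0.001], [0.56, 0.228, 0.132]]
hook_seat 0.68 [398. 217.] 2752 [ 0.481 -0.229  0.011] [[0.419, -0.286, 0.003], [0.552, -0.126, 0.166]]
hook_seat 0.56 [174. 222.] 2035 [0.467 0.359 0.008] [[0.396, 0.316, -0.001], [0.533, 0.407, 0.132]]
{'time_s': 0.4, 'joints': array([-5.82363648e+01,  2.20481554e+01,  4.42659956e-01, -5.54542199e-03,
       -6.84111593e+01, -1.48183190e+01]), 'joint_velocities': array([ 0.04381301, -0.01834026,  0.01735257, -0.04991095,  0.00038234,
        0.04562639]), 'effort': array([ 4.39654750e-04, -3.89972806e+01,  1.87332594e+01,  4.21822786e+00,
        1.42128248e-02, -7.55399310e-05]), 'tcp_pos': array([ 0.18219259, -0.59780422,  0.40459919]), 'ee_rot': array([[-9.56593747e-01, -2.91424772e-01, -7.65002777e-05],
       [-2.91424782e-01,  9.56593701e-01,  2.94517424e-04],
       [-1.26499895e-05,  3.04027603e-04, -9.99999954e-01]]), 'wrist_force': array([-0.32597175,  0.14613139, -0.29343124]), 'moment': array([-0.07673986, -0.05203512,  0.03537516]), 'gripper_force': 0.0, 'gripper_width': 0.9943023450556611}
```

```bash
cat > b.py <<'E'
from h import *
for n in ("top","scene"):
    d=np.load(n+".npy"); p=cv2.imread(f"pics/{n}0.png"); h=cv2.cvtColor(p,cv2.COLOR_BGR2HSV).astype(int); T=ext(n)
    for nm,lo,hi in (("orange",5,17),("blue",100,125),("yellow",20,35)):
        m=(h[...,0]>=lo)&(h[...,0]<=hi)&(h[...,1]>120)&(h[...,2]>70)
        c=cloud(n,d,m,T)
        for z0,z1 in ((.1,.14),(.14,.158),(.158,.2)):
            q=c[(c[:,2]>z0)&(c[:,2]<z1)&(c[:,0]>.3)]
            if len(q)<4: continue
            (cx,cy),(w,l),a=cv2.minAreaRect((q[:,:2]*1000).astype(np.float32)); e=np.linalg.svd(q[:,:2]-q[:,:2].mean(0),full_matrices=False)[2][0]
            print(n,nm,z0,len(q),q.mean(0).round(3),"rect",round(cx),round(cy),round(w),round(l),round(a,1),"pca",np.degrees(np.arctan2(e[1],e[0])).round(1),"zmed",np.percentile(q[:,2],[10,50,90]).round(3))
            if nm=="yellow":
                print((q[np.argsort(q[:,0])][::max(1,len(q)//25)]*1000).round().astype(int).tolist())
a=cv2.imread("pics/scene0.png");b=cv2.imread("pics/top0.png")
cv2.imwrite("pics/crop.png",np.hstack([cv2.resize(a[130:350,120:460],(400,259)),cv2.resize(b[130:350,120:460],(400,259))]))
E
python3 b.py
```

```text
top orange 0.1 322 [0.464 0.362 0.13 ] rect 463 362 16 123 87.4 pca 178.0 zmed [0.127 0.129 0.133]
top blue 0.1 285 [0.488 0.178 0.129] rect 489 178 14 122 81.0 pca 171.1 zmed [0.126 0.13  0.132]
top yellow 0.1 35 [ 0.483 -0.237  0.118] rect 483 -238 21 9 22.1 pca -170.4 zmed [0.103 0.117 0.135]
[[474, -238, 103], [474, -243, 102], [474, -241, 125], [475, -246, 100], [475, -240, 122], [475, -239, 117], [476, -236, 135], [476, -238, 110], [477, -237, 104], [477, -237, 125], [478, -235, 138], [478, -237, 115], [479, -237, 106], [480, -237, 122], [480, -237, 114], [481, -237, 133], [481, -236, 108], [482, -237, 125], [483, -236, 136], [483, -236, 109], [485, -238, 121], [485, -237, 117], [486, -236, 128], [486, -237, 106], [488, -236, 135], [489, -236, 108], [490, -236, 138], [490, -237, 116], [491, -236, 111], [492, -237, 124], [492, -236, 101], [493, -237, 135], [493, -238, 111], [493, -236, 129], [494, -237, 107]]
top yellow 0.14 46 [ 0.471 -0.236  0.153] rect 474 -245 57 93 56.0 pca 177.6 zmed [0.148 0.153 0.158]
[[435, -253, 158], [435, -249, 155], [435, -247, 155], [435, -251, 155
[... 2623 characters left out ...]
508, -242, 150], [510, -240, 153], [515, -240, 153], [526, -264, 156]]
scene yellow 0.158 198 [ 0.483 -0.247  0.163] rect 483 -247 23 101 86.2 pca 178.0 zmed [0.159 0.162 0.166]
[[432, -249, 159], [436, -255, 161], [439, -247, 162], [443, -239, 159], [445, -250, 168], [450, -252, 161], [453, -243, 160], [457, -239, 161], [460, -241, 161], [465, -242, 161], [470, -253, 158], [472, -253, 165], [477, -239, 164], [480, -249, 159], [483, -250, 164], [488, -250, 165], [490, -242, 162], [494, -254, 165], [497, -246, 166], [501, -239, 162], [504, -258, 167], [509, -258, 162], [512, -246, 165], [516, -253, 162], [518, -248, 158], [521, -250, 163], [525, -246, 161], [529, -248, 165], [532, -254, 164]]
```

View pics/scene0.png

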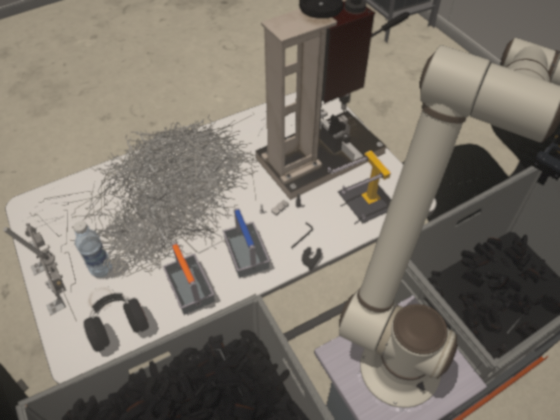

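View pics/top0.png

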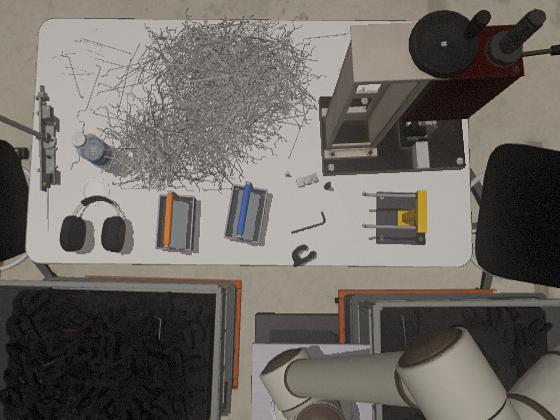

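The scene view shows the orange basket at (187,282), the blue one at (246,248), and the stand at (369,195). The top view agrees: (173,223), (246,210) and (398,217), with the prongs pointing left (+y) and a tall machine just beyond the stand (column around (350,100)). Next I check the prongs and how close the machine comes.

```bash
cat > c.py <<'E'
from h import *
d=np.load("top.npy"); c=cloud("top",d,np.ones_like(d,bool),ext("top"))
c2=cloud("scene",np.load("scene.npy"),np.ones_like(d,bool),ext("scene"))
for nm,q in (("top",c),("scene",c2)):
    p=q[(q[:,2]>.135)&(q[:,2]<.19)&(q[:,0]>.42)&(q[:,0]<.545)&(q[:,1]>-.225)&(q[:,1]<-.07)]
    for s in (p[p[:,0]<.483],p[p[:,0]>=.483]): print(nm,len(s),np.median(s,0).round(3),np.percentile(s,[3,97],axis=0).round(3).tolist(), np.degrees(np.polyfit(s[:,1],s[:,0],1)[0]).round(1) if len(s)>5 else '')
a=np.r_[c,c2]
for y0 in np.arange(-.6,.6,.1):
    s=a[(a[:,1]>=y0)&(a[:,1]<y0+.1)&(a[:,0]>.3)&(a[:,0]<.9)]
    print(round(y0,1),[(round(x,2),round(float(np.percentile(t,99)),2)) for x in np.arange(.3,.8,.05) for t in [s[(s[:,0]>=x)&(s[:,0]<x+.05),2]] if len(t)>5])
s=r.sense();R=s["ee_rot"];
for w in ([.42,-.2,.42],[.462,.3615,.42]): print((R.T@(np.array(w)-s["tcp_pos"])*1000).round(1))
E
python3 c.py
```

```text
top 168 [ 0.449 -0.169  0.155] [[0.444, -0.219, 0.151], [0.452, -0.106, 0.174]] 0.7
top 164 [ 0.524 -0.164  0.156] [[0.521, -0.221, 0.15], [0.528, -0.107, 0.174]] 0.7
scene 118 [ 0.445 -0.159  0.155] [[0.441, -0.22, 0.149], [0.45, -0.106, 0.173]] 0.7
scene 112 [ 0.521 -0.163  0.155] [[0.517, -0.222, 0.149], [0.526, -0.107, 0.172]] 0.6
-0.6 [(np.float64(0.3), 0.58), (np.float64(0.35), 0.57), (np.float64(0.4), -0.29), (np.float64(0.45), -0.29), (np.float64(0.5), -0.29), (np.float64(0.55), -0.29), (np.float64(0.6), -0.3), (np.float64(0.65), -0.31), (np.float64(0.7), -0.75), (np.float64(0.75), 0.4)]
-0.5 [(np.float64(0.3), 0.59), (np.float64(0.35), 0.57), (np.float64(0.4), 0.01), (np.float64(0.45), 0.01), (np.float64(0.5), 0.01), (np.float64(0.55), 0.01), (np.float64(0.6), 0.04), (np.float64(0.65), 0.03), (np.float64(0.7), 0.01), (np.float64(0.75), 0.39)]
-0.4 [(np.float64(0.3), -0.75), (np.float64(0.35), 0.01), (np.float64(0.4), 0.01), (np.float64(0.45), 0.01), (np.float64(0.5), 0.01), (np.float64(0.55), 0.01), (np.float64(0.6), 0.05), (np.float64(0.65), 0.52), (np.float64(0.7), 0.53), 
[... 1716 characters left out ...]
, 0.13), (np.float64(0.55), 0.14), (np.float64(0.6), 0.16), (np.float64(0.65), 0.18), (np.float64(0.7), 0.16), (np.float64(0.75), 0.18)]
0.4 [(np.float64(0.3), 0.11), (np.float64(0.35), 0.04), (np.float64(0.4), 0.07), (np.float64(0.45), 0.05), (np.float64(0.5), 0.08), (np.float64(0.55), 0.12), (np.float64(0.6), 0.17), (np.float64(0.65), 0.13), (np.float64(0.7), 0.13), (np.float64(0.75), 0.11)]
0.5 [(np.float64(0.3), 0.11), (np.float64(0.35), 0.07), (np.float64(0.4), 0.08), (np.float64(0.45), 0.07), (np.float64(0.5), 0.03), (np.float64(0.55), 0.1), (np.float64(0.6), 0.21), (np.float64(0.65), 0.21), (np.float64(0.7), 0.08), (np.float64(0.75), 0.1)]
[-343.4  311.2  -15.3]
[-547.2  836.1  -15.1]
```

```bash
python3 -m creep '[[1,-30,27,-2,0,0,3],[1,-60,54,-4,0,0,6],[1,-90,81,-6,0,0,9],[1,-120,108,-8,0,0,12],[1,-150,136,-10,0,0,15],[1,-180,163,-12,0,0,17],[1,-210,190,-14,0,0,19],[1,-240,217,-15,0,0,19]]'
cat > d.py <<'E'
import sys; from h import *
s=r.sense();R=s["ee_rot"]
print(s["time_s"],s["tcp_pos"].round(4),"yaw",np.degrees(np.arctan2(R[1,0],R[0,0])).round(2),"tilt",R[:,2].round(4))
for w in sys.argv[1:]: print(w,(R.T@(np.array(eval(w))-s["tcp_pos"])*1000).round(1))
E
python3 d.py [.42,-.2,.42] [.462,.3615,.42]
```

```text
time_s: 1.07
tcp_pos: [0.349, -0.3185, 0.4204]
ee_rot: [[-0.999, 0.037, 0.001], [0.037, 0.999, -0.001], [-0.001, -0.001, -1.0]]
wrist_force: [0.7, -0.4, 0.0]
gripper_width: 1.001
gripper_force: 0.0
1.0667 [ 0.349  -0.3185  0.4204] yaw 177.87 tilt [ 1.2e-03 -6.0e-04 -1.0e+00]
[.42,-.2,.42] [-66.6 121.1   0.4]
[.462,.3615,.42] [-8.770e+01  6.837e+02  1.000e-01]
```

```bash
python3 -m creep '[[1,-18,36,0,0,0,0],[1,-36,72,0,0,0,0],[1,-54,108,0,0,0,0],[1,-70,144,0,0,0,0],[1,-80,182,0,0,0,0],[1,-84,222,0,0,0,0],[1,-85,262,0,0,0,0],[1,-85,302,0,0,0,0]]' | head -2
python3 -m creep '[[1,0,40,0,0,0,0],[1,0,80,0,0,0,0],[1,0,120,0,0,0,0],[1,0,160,0,0,0,0],[1,0,200,0,0,0,0],[1,0,240,0,0,0,0],[1,0,280,0,0,0,0],[1,0,310,0,0,0,0]]' |head -2
python3 d.py [.462,.3615,.42] [.462,.3615,.293]
```

```text
time_s: 1.73
tcp_pos: [0.4442, -0.0196, 0.42]
time_s: 2.4
tcp_pos: [0.455, 0.2912, 0.4199]
2.4 [0.455  0.2912 0.4199] yaw 178.04 tilt [ 7.e-04  7.e-04 -1.e+00]
[.462,.3615,.42] [-4.6 70.5 -0.1]
[.462,.3615,.293] [ -4.5  70.4 126.9]
```

```bash
python3 -m creep '[[1,-2,30,0,0,0,0],[1,-4,60,0,0,0,0],[1,-5,71,0,0,0,0],[1,-5,71,0,0,0,0],[1,-5,71,0,0,0,0],[1,-5,71,0,0,0,0]]' |head -2
cat > e.py <<'E'
from h import *
s=r.sense(); p,d=vision.capture("wrist"); cv2.imwrite("pics/w1.png",p[:,:,::-1]); T=ext("wrist",s)
h=cv2.cvtColor(p,cv2.COLOR_RGB2HSV).astype(int); m=(h[...,0]>=5)&(h[...,0]<=17)&(h[...,1]>120)&(h[...,2]>70)
q=cloud("wrist",d,m,T); q=q[(q[:,2]>.1)&(q[:,2]<.15)]; print(len(q),q.mean(0).round(4),cv2.minAreaRect((q[:,:2]*1000).astype(np.float32)),np.percentile(q,[2,98],axis=0).round(3).tolist())
E
python3 e.py; python3 d.py [.462,.3615,.293]
```

```text
time_s: 2.9
tcp_pos: [0.4628, 0.3581, 0.4198]
2809 [0.4598 0.3622 0.1277] ((466.4638977050781, 362.1019287109375), (15.618415832519531, 128.8769073486328), 87.75975799560547) [[0.404, 0.354, 0.125], [0.522, 0.371, 0.129]]
2.95 [0.4629 0.3578 0.42  ] yaw 177.89 tilt [-2.e-04 -2.e-04 -1.e+00]
[.462,.3615,.293] [  1.    3.7 127. ]
```

View pics/w1.png

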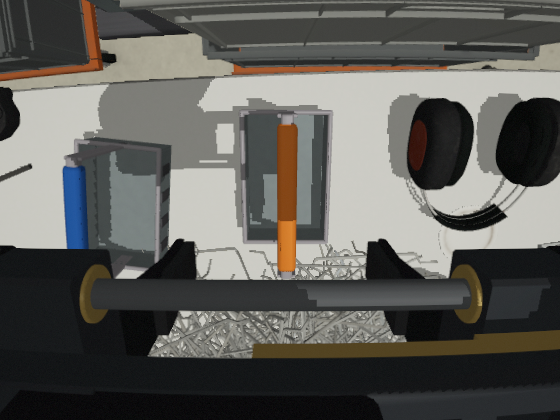

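The wrist view shows the orange sleeve midway between the open fingers, at column 288. It measures y=0.362 and x≈0.463, so I descend and grasp.

```bash
python3 -m creep '[[1,0,4,30,0,0,0],[1,0,4,60,0,0,0],[1,0,4,90,0,0,0],[1,0,4,115,0,0,0],[1,0,4,128,0,0,0],[1,0,4,134,0,0,0],[1,0,4,134,0,0,0],[1,0,4,134,0,0,0]]'
python3 -m creep '[[-1,0,0,0,0,0,0],[-1,0,0,0,0,0,0],[-1,0,0,0,0,0,0],[-1,0,0,0,0,0,0],[-1,0,0,0,0,0,0],[-1,0,0,0,0,0,0],[-1,0,0,0,0,0,0],[-1,0,0,0,0,0,0]]'
```

```text
time_s: 3.62
tcp_pos: [0.4635, 0.3627, 0.2868]
ee_rot: [[-0.999, 0.036, 0.001], [0.036, 0.999, 0.001], [-0.001, 0.001, -1.0]]
wrist_force: [-0.4, -0.6, 0.3]
gripper_width: 1.007
gripper_force: 0.0
time_s: 4.28
tcp_pos: [0.463, 0.3631, 0.2857]
ee_rot: [[-0.999, 0.036, -0.0], [0.036, 0.999, -0.0], [0.0, -0.0, -1.0]]
wrist_force: [-0.1, -0.2, -0.4]
gripper_width: 0.48
gripper_force: 0.0
```

```bash
python3 -m creep '[[-1,0,0,0,0,0,0],[-1,0,0,0,0,0,0],[-1,0,0,0,0,0,0],[-1,0,0,0,0,0,0],[-1,0,0,0,0,0,0],[-1,0,0,0,0,0,0],[-1,0,0,0,0,0,0],[-1,0,0,0,0,0,0]]' | tail -3
python3 -m creep '[[-1,0,0,-5,0,0,0],[-1,0,0,-15,0,0,0],[-1,0,0,-30,0,0,0],[-1,0,0,-50,0,0,0],[-1,0,0,-70,0,0,0],[-1,0,0,-90,0,0,0],[-1,0,0,-110,0,0,0],[-1,0,0,-130,0,0,0]]'
python3 -m creep '[[-1,0,0,-15,0,0,0],[-1,0,0,-30,0,0,0],[-1,0,0,-42,0,0,0],[-1,0,0,-50,0,0,0],[-1,0,0,-50,0,0,0],[-1,0,0,-50,0,0,0]]'
python3 d.py [.485,-.02,.467] [.485,-.02,.366]
```

```text
wrist_force: [-0.4, -0.7, -0.4]
gripper_width: 0.184
gripper_force: 30.0
time_s: 5.62
tcp_pos: [0.4628, 0.3628, 0.4175]
ee_rot: [[-0.999, 0.036, 0.0], [0.036, 0.999, 0.001], [-0.0, 0.001, -1.0]]
wrist_force: [0.2, 0.4, -2.5]
gripper_width: 0.177
gripper_force: 30.0
time_s: 6.12
tcp_pos: [0.4628, 0.3629, 0.4659]
ee_rot: [[-0.999, 0.036, -0.0], [0.036, 0.999, 0.001], [0.0, 0.001, -1.0]]
wrist_force: [0.2, 0.1, -3.3]
gripper_width: 0.177
gripper_force: 30.0
6.1167 [0.4628 0.3629 0.4659] yaw 177.94 tilt [-2.e-04  7.e-04 -1.e+00]
[.485,-.02,.467] [ -35.9 -381.8   -1.4]
[.485,-.02,.366] [ -35.9 -381.9   99.6]
```

```bash
python3 -m creep '[[-1,-1,-10,0,0,0,0],[-1,-4,-30,0,0,0,0],[-1,-6,-55,0,0,0,0],[-1,-9,-80,0,0,0,0],[-1,-11,-108,0,0,0,0],[-1,-14,-136,0,0,0,0],[-1,-16,-164,0,0,0,0],[-1,-19,-192,0,0,0,0]]' |head -2
python3 -m creep '[[-1,-2,-28,0,0,0,0],[-1,-5,-56,0,0,0,0],[-1,-7,-84,0,0,0,0],[-1,-10,-112,0,0,0,0],[-1,-13,-138,0,0,0,0],[-1,-15,-160,0,0,0,0],[-1,-17,-178,0,0,0,0],[-1,-17,-190,0,0,0,0]]' |head -2
python3 -m creep '[[-1,0,0,10,0,0,0],[-1,0,0,25,0,0,0],[-1,0,0,45,0,0,0],[-1,0,0,65,0,0,0],[-1,0,0,85,0,0,0],[-1,0,0,95,0,0,0],[-1,0,0,100,0,0,0],[-1,0,0,100,0,0,0]]'
cat > f.py <<'E'
from h import *
for n in ("scene","top"):
    p,d=vision.capture(n); cv2.imwrite(f"pics/{n}2.png",p[:,:,::-1]); c=cloud(n,d,np.ones_like(d,bool),ext(n))
    h=cv2.cvtColor(p,cv2.COLOR_RGB2HSV).astype(int); m=(h[...,0]>=5)&(h[...,0]<=17)&(h[...,1]>120)&(h[...,2]>60)
    q=cloud(n,d,m,ext(n)); q=q[(q[:,2]>.14)&(q[:,2]<.25)&(q[:,0]>.38)&(q[:,0]<.6)&(q[:,1]<.1)]
    print(n,len(q))
    if len(q)>5: print(q.mean(0).round(3),np.percentile(q,[2,98],axis=0).round(3).tolist(),"pitch z/x deg",np.degrees(np.polyfit(q[:,0],q[:,2],1)[0]).round(1))
E
python3 f.py; python3 d.py [.485,-.152,.366]
```

```text
time_s: 6.78
tcp_pos: [0.4746, 0.1684, 0.4647]
time_s: 7.45
tcp_pos: [0.4848, -0.022, 0.4648]
time_s: 8.12
tcp_pos: [0.4848, -0.0197, 0.364]
ee_rot: [[-0.999, 0.035, -0.004], [0.035, 0.999, -0.001], [0.004, -0.001, -1.0]]
wrist_force: [-0.7, 0.5, -2.8]
gripper_width: 0.18
gripper_force: 30.0
scene 97
[ 0.455 -0.018  0.207] [[0.424, -0.028, 0.202], [0.483, -0.011, 0.212]] pitch z/x deg -1.8
top 101
[ 0.442 -0.018  0.209] [[0.426, -0.025, 0.204], [0.459, -0.011, 0.214]] pitch z/x deg 0.2
8.2167 [ 0.4856 -0.0197  0.3661] yaw 177.99 tilt [ 6.e-04 -2.e-04 -1.e+00]
[.485,-.152,.366] [-4.100e+00 -1.322e+02  1.000e-01]
```

View pics/scene2.png

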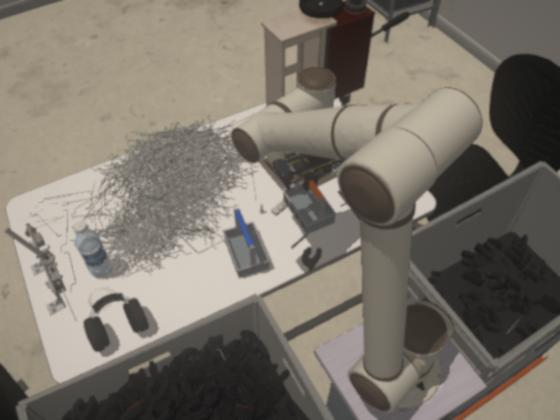

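The basket hangs level in the gripper, with the orange sleeve at about (315,190), just in front of the stand. The wrist looks close to the machine column, so I check that clearance before sliding in.

```bash
cat > g.py <<'E'
from h import *
a0=[];a1=[]
for n in ("scene","top"):
    p,d=vision.capture(n); d0=np.load(n+".npy"); M=(d0>0)&(d>0)&(d<d0-.03)
    a1.append(cloud(n,d,M,ext(n))); a0.append(cloud(n,d0,np.ones_like(M),ext(n)))
a0=np.vstack(a0);a1=np.vstack(a1)
A=a1[(a1[:,2]>.25)&(a1[:,0]>.45)]
for z in np.arange(.25,.8,.05):
    s=A[(A[:,2]>=z)&(A[:,2]<z+.05)]; m=a0[(a0[:,2]>=z)&(a0[:,2]<z+.05)&(a0[:,0]>.45)&(a0[:,1]>-.45)&(a0[:,1]<.1)]
    print(z.round(2),"arm",len(s),np.percentile(s[:,:2],[1,99],axis=0).round(3).tolist() if len(s) else '',"machine",len(m),np.percentile(m[:,:2],[1,99],axis=0).round(3).tolist() if len(m) else '')
E
python3 g.py
```

```text
0.25 arm 1519 [[0.45, -0.114], [0.52, 0.074]] machine 1641 [[0.66, -0.312], [0.75, -0.029]]
0.3 arm 185 [[0.452, -0.111], [0.512, 0.072]] machine 2227 [[0.66, -0.315], [0.749, -0.029]]
0.35 arm 59 [[0.45, -0.068], [0.465, -0.009]] machine 2725 [[0.66, -0.443], [0.79, -0.029]]
0.4 arm 2 [[0.45, -0.049], [0.451, -0.046]] machine 2581 [[0.659, -0.315], [0.748, -0.029]]
0.45 arm 37 [[0.45, -0.054], [0.493, 0.198]] machine 2547 [[0.66, -0.315], [0.742, -0.029]]
0.5 arm 4476 [[0.45, -0.058], [0.523, 0.189]] machine 8883 [[0.656, -0.313], [0.758, -0.026]]
0.55 arm 1254 [[0.458, -0.046], [0.512, 0.007]] machine 4764 [[0.651, -0.283], [0.753, -0.113]]
0.6 arm 0  machine 870 [[0.703, -0.293], [0.728, -0.193]]
0.65 arm 0  machine 0 
0.7 arm 0  machine 0 
0.75 arm 0  machine 0
```

View pics/top2.png

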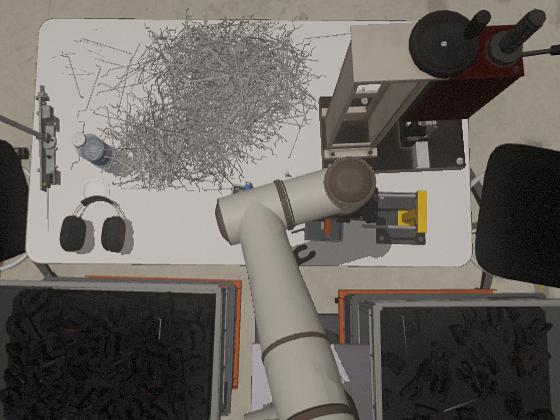

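The top view shows the wrist at (350,185), and the arm reaches at most x≈0.525 against the machine at 0.65, so there is room. I slide in along −y.

```bash
python3 -m creep '[[-1,0,-8,0,0,0,0],[-1,-1,-22,0,0,0,0],[-1,-1,-38,0,0,0,0],[-1,-2,-54,0,0,0,0],[-1,-2,-70,0,0,0,0],[-1,-3,-86,0,0,0,0],[-1,-3,-100,0,0,0,0],[-1,-3,-112,0,0,0,0]]'
python3 -m creep '[[-1,0,-10,0,0,0,0],[-1,-1,-18,0,0,0,0],[-1,-1,-22,0,0,0,0],[-1,-1,-22,0,0,0,0],[-1,-1,-22,0,0,0,0]]'
cat > w.py <<'E'
import sys; from h import *
p,d=vision.capture("wrist"); cv2.imwrite(f"pics/{sys.argv[1]}.png",p[:,:,::-1])
E
python3 w.py w3; python3 f.py
```

```text
time_s: 8.98
tcp_pos: [0.4842, -0.1335, 0.3664]
ee_rot: [[-0.999, 0.036, 0.001], [0.036, 0.999, -0.0], [-0.001, -0.0, -1.0]]
wrist_force: [-0.5, 0.0, -1.4]
gripper_width: 0.179
gripper_force: 30.0
time_s: 9.4
tcp_pos: [0.4846, -0.1541, 0.3658]
ee_rot: [[-0.999, 0.036, 0.0], [0.036, 0.999, 0.0], [-0.0, 0.0, -1.0]]
wrist_force: [0.8, 0.0, -2.6]
gripper_width: 0.183
gripper_force: 30.0
scene 0
top 97
[ 0.441 -0.153  0.209] [[0.426, -0.159, 0.204], [0.458, -0.145, 0.213]] pitch z/x deg -6.9
```

View pics/w3.png

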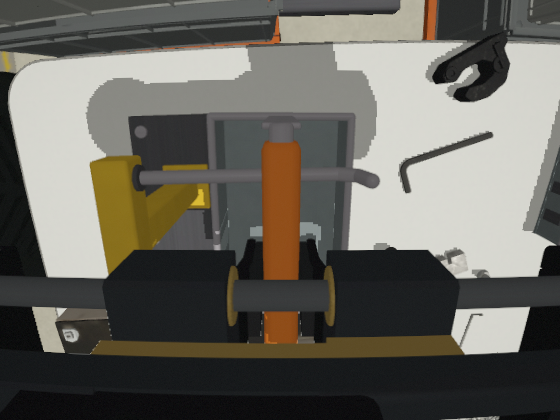

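The wrist view shows the sleeve above a prong (row 177), with the upturned tip at (365,180) outboard of it and the tray below the prong. I lower gently.

```bash
python3 -m creep '[[-1,0,0,5,0,0,0],[-1,0,0,11,0,0,0],[-1,0,0,17,0,0,0],[-1,0,0,23,0,0,0],[-1,0,0,28,0,0,0],[-1,0,0,32,0,0,0],[-1,0,0,35,0,0,0],[-1,0,0,35,0,0,0]]'
python3 -m creep '[[-1,0,0,1,0,0,0],[-1,0,0,2,0,0,0],[-1,0,0,3,0,0,0],[-1,0,0,3,0,0,0]]'
```

```text
time_s: 10.22
tcp_pos: [0.4844, -0.154, 0.3299]
ee_rot: [[-0.999, 0.036, -0.002], [0.036, 0.999, 0.0], [0.002, 0.0, -1.0]]
wrist_force: [-0.6, -0.1, -3.3]
gripper_width: 0.183
gripper_force: 30.0
time_s: 10.55
tcp_pos: [0.4845, -0.1541, 0.3277]
ee_rot: [[-0.999, 0.036, 0.0], [0.036, 0.999, 0.0], [-0.0, 0.0, -1.0]]
wrist_force: [1.2, -0.5, -1.9]
gripper_width: 0.18
gripper_force: 30.0
```

```bash
python3 -m creep '[[-1,0,0,1,0,0,0],[-1,0,0,1,0,0,0],[-1,0,0,1,0,0,0]]' | grep -E 'pos|wrist'
python3 -m creep '[[-1,0,0,1,0,0,0],[-1,0,0,1,0,0,0],[-1,0,0,1,0,0,0]]'| grep -E 'pos|wrist'
```

```text
tcp_pos: [0.4846, -0.1541, 0.3268]
wrist_force: [0.1, 0.9, -1.9]
tcp_pos: [0.4846, -0.1541, 0.3257]
wrist_force: [0.2, 0.4, -2.9]
```

```bash
python3 -m creep '[[-1,0,0,1,0,0,0],[-1,0,0,1,0,0,0],[-1,0,0,1,0,0,0]]' | grep -E 'pos|wrist'
python3 -m creep '[[-1,0,0,1,0,0,0],[-1,0,0,1,0,0,0],[-1,0,0,1,0,0,0]]'| grep -E 'pos|wrist'
```

```text
tcp_pos: [0.4846, -0.154, 0.3255]
wrist_force: [-2.4, 0.9, 5.1]
tcp_pos: [0.4845, -0.154, 0.3254]
wrist_force: [-3.6, 2.5, 9.0]
```

Contact: the sleeve is resting on the prongs. I back off 1 mm and open gradually.

```bash
python3 -m creep '[[-1,0,0,-1,0,0,0],[-0.6,0,0,-1,0,0,0],[-0.5,0,0,-1,0,0,0],[-0.3,0,0,-1,0,0,0],[0,0,0,-1,0,0,0],[0.3,0,0,-1,0,0,0],[0.6,0,0,-1,0,0,0],[1,0,0,-1,0,0,0]]'
python3 -m creep '[[1,0,0,0,0,0,0],[1,0,0,0,0,0,0],[1,0,0,0,0,0,0],[1,0,0,0,0,0,0],[1,0,0,0,0,0,0],[1,0,0,0,0,0,0],[1,0,0,0,0,0,0],[1,0,0,0,0,0,0]]'
python3 w.py w4
```

```text
time_s: 12.22
tcp_pos: [0.4846, -0.1541, 0.3246]
ee_rot: [[-0.999, 0.036, -0.0], [0.036, 0.999, -0.0], [0.0, -0.0, -1.0]]
wrist_force: [1.0, -0.5, -0.1]
gripper_width: 0.545
gripper_force: 0.0
time_s: 12.88
tcp_pos: [0.4846, -0.1541, 0.3248]
ee_rot: [[-0.999, 0.036, 0.0], [0.036, 0.999, -0.0], [-0.0, -0.0, -1.0]]
wrist_force: [-1.4, -0.1, 0.3]
gripper_width: 0.993
gripper_force: 0.0
```

View pics/w4.png

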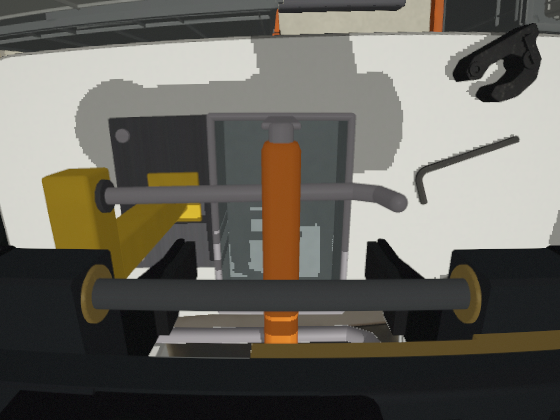

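The fingers are fully open and the sleeve rests on the prongs with the tip outboard at (400,203). I retract upward and check.

```bash
python3 -m creep '[[1,0,0,-8,0,0,0],[1,0,0,-20,0,0,0],[1,0,0,-40,0,0,0],[1,0,0,-60,0,0,0],[1,0,0,-80,0,0,0],[1,0,0,-100,0,0,0],[1,0,0,-120,0,0,0],[1,0,0,-140,0,0,0]]' | head -2
python3 -m creep '[[1,30,0,0,0,0,0],[1,60,0,0,0,0,0],[1,70,0,0,0,0,0],[1,70,0,0,0,0,0],[1,70,0,0,0,0,0],[1,70,0,0,0,0,0]]' | head -2
cat > k.py <<'E'
from h import *
s=r.sense(); 
for n in ("wrist","top","scene"):
    p,d=vision.capture(n); T=ext(n,s); cv2.imwrite(f"pics/{n}5.png",p[:,:,::-1])
    h=cv2.cvtColor(p,cv2.COLOR_RGB2HSV).astype(int)
    for nm,lo,hi in (("orange",5,17),("blue",100,125)):
        m=(h[...,0]>=lo)&(h[...,0]<=hi)&(h[...,1]>120)&(h[...,2]>60); q=cloud(n,d,m,T); q=q[(q[:,2]>.1)&(q[:,2]<.2)&(q[:,0]>.38)&(q[:,0]<.6)]
        if len(q)>5: print(n,nm,len(q),q.mean(0).round(3),np.percentile(q,[2,98],axis=0).round(3).tolist(),"slope",np.degrees(np.polyfit(q[:,0],q[:,2],1)[0]).round(1),"yaw",np.degrees(np.polyfit(q[:,0],q[:,1],1)[0]).round(1))
    if n=="wrist":
        c=cloud(n,d,d>0,T)
        q=c[(c[:,2]>.065)&(c[:,2]<.11)&(abs(c[:,0]-.485)<.075)&(abs(c[:,1]+.152)<.06)]
        q=q[q[:,2]>.075]; print("rim",len(q)); 
        for ax in (0,1): print([(round(float(v),2),np.median(q[(q[:,ax]>=v)&(q[:,ax]<v+.03),2]).round(4)) for v in np.arange(q[:,ax].min(),q[:,ax].max(),.03)])
E
python3 k.py
```

```text
time_s: 13.6
tcp_pos: [0.4842, -0.1541, 0.4666]
time_s: 14.1
tcp_pos: [0.4153, -0.1516, 0.4651]
wrist orange 1694 [ 0.473 -0.154  0.168] [[0.424, -0.163, 0.165], [0.544, -0.146, 0.169]] slope 0.1 yaw -2.0Traceback (most recent call last):
  File "k.py", line 7, in <module>
    m=(h[...,0]>=lo)&(h[...,0]<=hi)&(h[...,1]>120)&(h[...,2]>60); q=cloud(n,d,m,T); q=q[(q[:,2]>.1)&(q[:,2]<.2)&(q[:,0]>.38)&(q[:,0]<.6)]
                                                                    ~~~~~^^^^^^^^^
  File "h.py", line 11, in cloud
    p=cv2.undistortPoints(np.c_[u,v].astype(float)[:,None],K(m),np.array(m["distortion"],float))[:,0]
      ~~~~~~~~~~~~~~~~~~~^^^^^^^^^^^^^^^^^^^^^^^^^^^^^^^^^^^^^^^^^^^^^^^^^^^^^^^^^^^^^^^^^^^^^^^
cv2.error: OpenCV(4.12.0) /io/opencv/modules/calib3d/src/undistort.dispatch.cpp:347: error: (-215:Assertion failed) CV_IS_MAT(_src) && CV_IS_MAT(_dst) && (_src->rows == 1 || _src->cols == 1) && (_dst->rows == 1 || _dst->cols == 1) && _src->cols + _src->rows - 1 == _dst->rows + _dst->cols - 1 && (CV_MAT_TYPE(_src->type) == CV_32FC2 || CV_MAT_TYPE(_src->type) == CV_64FC2) && (CV_MAT_TYPE(_dst->type) == CV_32FC2 || CV_MAT_TYPE(_dst->type) == CV_64FC2) in function 'cvUndistortPointsInternal'
```

View pics/wrist5.png

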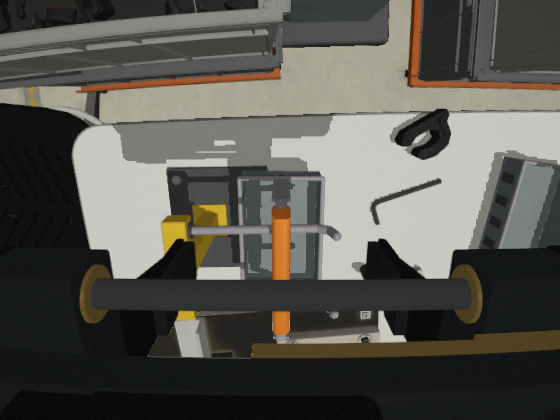

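The wrist view shows the orange sleeve at column 281 resting across the prongs behind the tip (335,235). It measures (0.484, −0.154) with its top at 0.168, level to 0.1° and −2° in yaw. The gripper is clear, so I hand in.

```bash
sed -i 's/("wrist","top","scene")/("top","scene")/' k.py; python3 k.py; python3 -c "
from station import r
print(r.finish_job())"
```

```text
top orange 82 [ 0.534 -0.155  0.169] [[0.521, -0.162, 0.163], [0.547, -0.148, 0.174]] slope -0.4 yaw -0.3
top blue 279 [0.488 0.178 0.13 ] [[0.431, 0.165, 0.125], [0.546, 0.19, 0.135]] slope 0.3 yaw -8.7
scene orange 223 [ 0.484 -0.153  0.168] [[0.426, -0.163, 0.16], [0.544, -0.145, 0.174]] slope -0.2 yaw -2.7
scene blue 139 [0.485 0.178 0.129] [[0.435, 0.167, 0.124], [0.542, 0.188, 0.134]] slope -0.0 yaw -8.0
the job is handed in; nothing more can be done
None
```

The orange-handled basket hangs on both prongs, measured level and within about 2 mm of the seat sideways and fore-and-aft. The blue-handled basket measures where it started, and I handed the job in after about 14 s of robot time; no verdict was returned.

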